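# Shut the blower control box and lock its quarter-turn fastener

## Task

The cover of the forge blower's control box stands ajar. Push it fully shut with a fingertip, and only then set a fingertip in the slot of the orange cam fastener and turn it clockwise a full quarter turn, to its stop, so that the cover is locked; then move clear. Nothing needs gripping and nothing is to be lifted: do not raise the cover further open, and leave the tools and other things round the box where they are.

Things in the scene. Friction and masses are not known exactly. Their poses are not given: they have to be found in the camera images.
- control_box: Grey steel box, 220 mm (its x) by 250 mm (its y), 72 mm high, open on top, fixed to the bench; place and yaw vary. Origin: centre of its underside, on the bench; x points away from the robot (at yaw 0), to the hinged side; z up. Its green hinged cover is 220 x 250 x 5 mm; shut, its top is 77 mm above the bench.
- cover_hinge (a point): Middle of the cover's hinge line, which runs along the box's far (+x) top edge, parallel to the box's y; at (110, 0, 72) mm in the box frame.
- cover (a joint): Hinge angle of the green cover, rad: 0 = fully shut, flat on the box, growing as its near edge rises; starts at 0.3 to 0.5. A stiff hinge: the cover stays where it is left and needs about 2 to 5 N down near its near edge to close. Shut means under 0.02.
- push_pad (a point): Centre of a black rubber spot, 32 mm across, on top of the cover near its near left corner, a good place to push it shut: 195 mm from the hinge line, 98 mm to +y of the box's middle line; moves with the cover. Its z axis is the cover's upward normal.
- slot_centre (a point): On the cam fastener's axis, at the floor of its slot; 155 mm from the hinge line; cover shut: (-45, 0, 81) mm in the box frame. A black disc, 100 mm across, on the cover carries two orange half-moon ridges, 14 mm high, leaving a straight slot 40 mm wide, 14 mm deep, right across it. x axis: along the slot, the white dot at its -x end; z axis: up out of the cover.
- collar_near (a point): Nearest point (box's -x side) of the top rim of the fixed steel collar round the fastener: inner diameter 104 mm, outer 116 mm, its top level with the orange ridges, 14 mm above the slot's floor (95 mm above the bench when shut). So the fastener can only be turned from inside its slot.
- cam (a joint): Fastener angle, rad, growing clockwise from above: 0 = unlocked (slot along the box's y, white dot to its -y), 1.571 = stop, locked (slot along the box's x, dot to -x). Starts at 0 to 0.3; friction 0.08 N m (3 N at 28 mm), stays where left. Past about 0.7 a tongue below catches under the box's lip and holds the cover shut; so it is turned only once the cover is shut. Locked means above 1.40.
- ball_hammer: Bystander, loose: ball-pein hammer, 280 mm, wooden handle 22 mm thick, steel head; origin on its underside, near its middle. Leave it where it stands.
- mallet: Bystander, loose: rubber mallet, 280 mm, wooden handle, head 44 mm across; origin on its underside, near its middle. Leave it where it stands.
- firebrick: Bystander, loose: cream firebrick 200 x 100 x 60 mm; origin on its underside, near its middle. Leave it where it stands.
- spray_can: Bystander, loose: upright blue can, 52 mm across, 150 mm tall; origin on its underside, near its middle. Leave it where it stands.
- enamel_dish: Bystander, loose: white dish, 130 mm across, 40 mm high; origin on its underside, near its middle. Leave it where it stands.
- screwdriver: Bystander, loose: screwdriver with a red handle, 180 mm long, lying flat; origin on its underside, near its middle. Leave it where it stands.
- brass_brush: Bystander, loose: brass brush, 160 mm long, 26 mm high, lying flat; origin on its underside, near its middle. Leave it where it stands.

How it is judged:
By the outcome, as a careful person would: the job done as asked, in the order asked, and still so for the second after the job is handed in, with the robot touching nothing.
It also fails if it takes over 51 s, if anything falls off the work surface, if the arm or the gripper's body presses on something with over 40 N, if the wrist force passes 120 N, or if a joint passes its speed limit or range.

## Robot

A 7-joint arm with a two-finger parallel gripper is mounted at the origin on the work surface. World frame = base frame: x ahead of the robot, y to its left, z up, the work surface at z = 0. Lengths are in m, angles in degrees, forces in N, time in s.
With the tool pointing down it reaches from about 0.4 to 0.85 m from the base axis. Payload 10.4 kg.
Tool frame: the origin (TCP) lies on the centre line of the jaws, within the pads' length; the fingertips stand 17 mm ahead of it and the grasp point (between the pads) lies 2 mm behind it (finger_overhang is the distance from the TCP to the fingertips, in m); z points along the fingers, y is the line along which they close (so a half turn about z gives the same grasp; the last joint's range is limited). The gripper opens to 85 mm and grips with 20 to 120 N. Pads are 22 mm wide; open, the fingers measure 114 mm over their backs; the gripper's body (76 mm by 85 mm) begins 54 mm behind the grasp point. The pads swing forward as they close: fully open they stand 13 mm farther back than shut.
Start: joints at [-1.295, 19.034, -3.707, 83.658, 1.238, 77.344, -5.071], TCP at [0.625, 0, 0.248] pointing down, gripper open.
Joint ranges: [-148.97, 148.97], [-28.65, 121.19], [-84.17, 76.75], [9.2, 138.47], [-72.65, 252.65], [3.7, 117.97], [-149.18, 149.18]. Speed limits (degrees/s): [127.2, 127.2, 159.86, 159.86, 180, 180, 180].

## Interface

Orientations are given as [roll, pitch, yaw] about the fixed x, y, z axes, in that order (R = Rz(yaw) Ry(pitch) Rx(roll)).
In Python, from plant import * gives the robot as it stands. The module is installed in compiled form; this text tells all that it offers.
- The arm moves only by the tool drive_tool, never from a script. Its argument "moves" is a list of rows, each a list of 3 entries, a list of its own where there are three numbers: the opening, from 0 (shut) to 1 (fully open), then the shift along the tool's x, y, z in cm, then the turn, a rotation vector about the tool's x, y, z in rad. A call has 1 to 5 rows; each row is the pose to reach, as a shift and turn from the pose commanded when the call began, along the tool's axes at that moment; what a row does not reach only later rows make up. A row lasts 1/8 s, in which the tool goes at most 62.5 mm and 10.7 degrees, less where a joint would pass 70% of its speed; a pose out of reach is approached as far as the arm can. A call with a gripper value outside its range is refused whole. The fingers move at their own pace and stop on an object; the grip force is fixed at half the most. Time passes only in rows, so rows that repeat a pose let the fingers close. It gives the time, the measured TCP pose, the force, the opening and the grip force at its end, in the units of the state.
- state(): the state, without advancing time (a new reading comes with each control period).
- snapshot(name): name is "scene" or "side" or "wrist"; returns a dict with "image" (420x560x3 uint8, red, green, blue), "depth" (420x560 float32, m along the optical axis (not along the pixel's ray), 0 where there is no reading), "K" (3x3 intrinsics, pixels), "R" (3x3) and "t" (3): a world point X has camera coordinates R X + t. Camera axes: x right, y down, z forward; pixel columns grow to the right and rows downward; lengths in m; the calibration is good to about 2 mm. A picture is of the moment at which its call begins.
- finish_job(): hands the job in; it is judged then, once.
Trained networks look in a picture, given as the dict that the camera call returned (one of the last four; its "shot" number tells which), for a name from the list of things; names that differ only in an ending like _2 or _b are one class to them, and where a whole thing is asked for, a point or a joint stands for the part that bears it (a point fixed in the world has none). Each returns a list of dicts, best first, with "confidence" (0 to 1); they miss things now and then, are a little off and sometimes report something else, mostly with a low value. They report only what shows in the picture. A call takes as long as a camera call.
- regions_of(query, picture): "region" (420x560 bool, what is visible of it) and "extent" ([left, top, width, height] in pixels, round what is visible of it).
The state is a dict: "time_s": time; "joints": joint angles; "qd": joint speeds; "effort": joint torques, N m; "tcp_pos": TCP position; "tool_rot": TCP orientation; "wrist_force": force on the tool from outside, world axes, zero at the start; "ft_torque": the same for the moment, N m; "opening": finger opening in m; "finger_force": force on a finger pad.
Only numpy, scipy, OpenCV 4.12 (cv2) and the standard library are available. Lean on these libraries where they do the work, as an engineer would, in place of code of your own. Each camera call takes 0.05 s, during which the arm holds its last target. There are 200 camera calls.

## Working session

There is one attempt and no reset: what is moved stays moved. The work goes in short steps, Python scripts to look and compute and a tool call to move; the robot and the scene stay as the last step left them, time stands still between calls to the robot, and variables do not carry over. Pictures are saved under pics/ and viewed, at most 10 in all, crops included, and the job is handed in when it is done.

Besides the shell and the picture viewer there is one more tool, called after "Request:" as name([rows], argument=value, ...), one row to a line, values as JSON. drive_tool: Moves the arm, as the interface text tells. Its arguments: {"type":"object","properties":{"moves":{"type":"array","items":{"type":"array"}}},"required":["moves"]}

```bash
mkdir -p pics; cat > h.py <<'E'
from plant import *
import numpy as np, cv2
def pts(p,mask=None):
    d=p["depth"]; v,u=np.nonzero((d>0)&(mask if mask is not None else True))
    z=d[v,u]; K=p["K"]
    c=np.stack([(u-K[0,2])/K[0,0]*z,(v-K[1,2])/K[1,1]*z,z],1)
    return (c-p["t"])@p["R"]   # R^T(c-t)
def save(p,n): cv2.imwrite("pics/"+n,p["image"][:,:,::-1])
E
python3 - <<'E'
from h import *
a=snapshot("scene");b=snapshot("side");c=snapshot("wrist")
cv2.imwrite("pics/a.png",cv2.resize(np.vstack([np.hstack([a["image"],b["image"]]),np.hstack([c["image"],c["image"]*0])])[:,:,::-1],(800,600)))
for p in (a,b,c):
  for q in ["push_pad","cam","collar_near","cover","control_box"]:
    for r in regions_of(q,p)[:1]:
      P=pts(p,r["region"]); print(q,r["confidence"],r["extent"],np.median(P,0).round(3),P.min(0).round(3),P.max(0).round(3))
s=state();print(s)
E
```

```text
cam 0.65 [230.8, 140.8, 36.4, 40.7] [0.49  0.063 0.162] [ 0.463 -0.012  0.124] [0.561 0.116 0.348]
collar_near 0.85 [198.9, 123.6, 127.1, 119.6] [0.565 0.035 0.115] [ 0.365 -0.041 -0.006] [0.701 0.26  0.44 ]
cover 0.66 [200.4, 125.5, 123.7, 114.1] [0.563 0.034 0.115] [ 0.367 -0.041 -0.004] [0.7   0.221 0.349]
control_box 0.62 [197.1, 124.5, 126.3, 129.1] [0.564 0.019 0.099] [ 0.388 -0.041 -0.005] [0.687 0.25  0.349]
push_pad 0.89 [221.3, 188.4, 126.3, 62.4] [0.531 0.116 0.142] [ 0.444 -0.175  0.002] [0.711 0.22  0.184]
cam 0.85 [272.7, 195.2, 42.3, 23.5] [0.526 0.091 0.149] [0.472 0.039 0.135] [0.562 0.139 0.18 ]
collar_near 0.87 [217.4, 185.1, 127.6, 65.3] [0.53  0.116 0.142] [ 0.444 -0.189  0.001] [0.711 0.22  0.184]
cover 0.7 [220.7, 185.6, 124.5, 64.5] [0.53  0.116 0.142] [ 0.444 -0.156  0.002] [0.652 0.22  0.184]
control_box 0.69 [221.3, 184.7, 128.1, 116.7] [0.509 0.126 0.068] [ 0.422 -0.035 -0.001] [0.711 0.222 0.184]
push_pad 0.76 [0.3, 1.4, 316.9, 278.6] [0.544 0.058 0.136] [ 0.343 -0.109 -0.001] [0.658 0.142 0.176]
cam 0.59 [1.7, 0.0, 167.7, 154.4] [0.511 0.088 0.148] [0.47
[... 351 characters left out ...]
s': 0.9, 'joints': array([-1.29542165, 19.03354758, -3.70733283, 83.65836763,  1.23833384,
       77.34491066, -5.07154942]), 'qd': array([-0.03564756, -0.01085345,  0.17596143, -0.04357403, -0.06527968,
        0.09312483, -0.05853547]), 'effort': array([ 5.78947001e-04, -6.25207829e+01,  4.95578209e-02, -3.91833186e+01,
        1.65426900e-02,  1.83407174e-03,  2.14903551e-06]), 'tcp_pos': array([6.25006093e-01, 2.16299392e-05, 2.48332070e-01]), 'tool_rot': array([ 1.79997007e+02, -2.93342812e-04,  9.00003097e+01]), 'wrist_force': array([-0.37741758,  0.06482677,  0.23938955]), 'ft_torque': array([-0.04100015,  0.04531919, -0.00053927]), 'finger_force': 0.0, 'opening': 0.08499523336719593}
```

View pics/a.png

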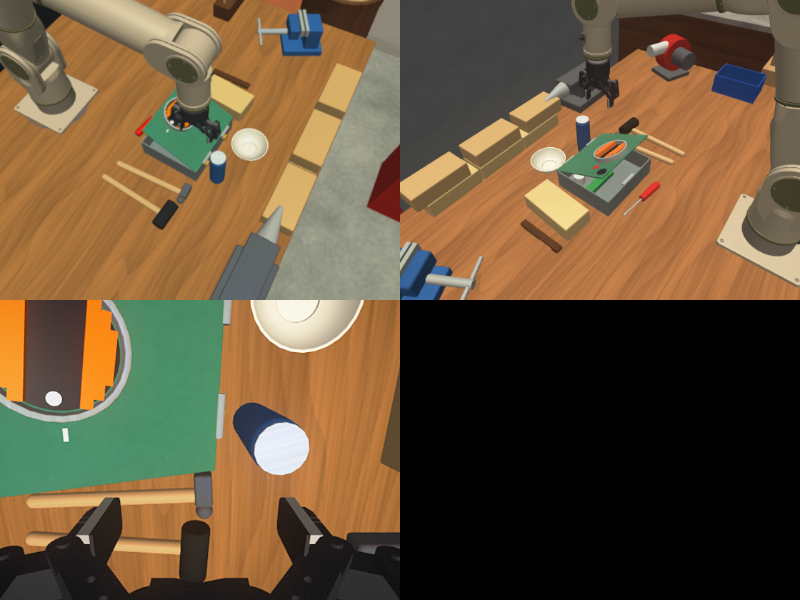

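```bash
cat >> h.py <<'E'
def hsvmask(p,lo,hi): return cv2.inRange(cv2.cvtColor(p["image"],cv2.COLOR_RGB2HSV),lo,hi)>0
def mid(pp,m,prev=None):
    return np.vstack([pts(p,m(p)) for p in pp])
E
python3 - <<'E'
from h import *
A=[]
for n in ("scene","side","wrist"):
  p=snapshot(n); P=pts(p,hsvmask(p,(65,80,40),(90,255,255))); k=(P[:,0]>.3)&(P[:,0]<.8)&(abs(P[:,1])<.35)&(P[:,2]>.05)&(P[:,2]<.25)
  P=P[k]; A.append(P); print(n,len(P),P.min(0).round(3),P.max(0).round(3))
  O=pts(p,hsvmask(p,(5,200,200),(18,255,255))); O=O[(O[:,2]>.1)&(O[:,2]<.2)&(O[:,0]<.62)&(O[:,0]>.4)]; print("orange",len(O),np.median(O,0) if len(O) else 0)
P=np.vstack(A)
rng=np.random.default_rng(0);best=0
for _ in range(500):
  a,b,c=P[rng.choice(len(P),3)];n=np.cross(b-a,c-a);n/=np.linalg.norm(n)+1e-12
  m=abs((P-a)@n)<.003
  if m.sum()>best:best=m.sum();M=m
for _ in range(3):
  c=P[M].mean(0);n=np.linalg.svd(P[M]-c,full_matrices=False)[2][2];n*=np.sign(n[2]);M=abs((P-c)@n)<.003
q=P[M]
th=np.arccos(n[2]); d=-n[:2]/np.hypot(*n[:2])  # n tilts towards -? print
yaw=0
print("n",n,"theta",th,"inl",M.sum(),len(P))
h=-d  # n horizontal part
xb=h; yaw=np.arctan2(xb[1],xb[0]); yb=np.array([-xb[1],xb[0]])
print("yaw deg",np.degrees(yaw))
for i,a in enumerate(A):
  a=a[abs((a-c)@n)<.004]; print(i,len(a),"x'",np.percentile(a[:,:2]@xb,[0.2,99.8]),"y'",np.percentile(a[:,:2]@yb,[.2,99.8]))
# min-area rect in the plane
u=np.array([*(-xb*np.cos(th)),np.sin(th)]);w=np.array([*yb,0])
r=cv2.minAreaRect(np.stack([(q-c)@u,(q-c)@w],1).astype(np.float32));print("rect",r)
# hinge: point on top plane with z=.072+.005cos
s=(.072+.005*np.cos(th)-c[2])/u[2]; H=c+u*s-.005*n; print("hinge x'",H[:2]@xb, "c",c)
np.savez("fit.npz",n=n,c=c,th=th,xb=xb,yb=yb,H=H,q=q)
E
```

```text
scene 4545 [ 0.446 -0.039  0.067] [0.654 0.214 0.171]
orange 115 [0.48364804 0.07470782 0.17166254]
side 2601 [ 0.445 -0.032  0.078] [0.649 0.219 0.172]
orange 64 [0.52933126 0.09439933 0.15257408]
wrist 50241 [ 0.453 -0.038  0.077] [0.649 0.142 0.168]
orange 10022 [0.53355703 0.08911538 0.15003703]
n [ 0.4175792  -0.01865517  0.908449  ] theta 0.4312379116312294 inl 56208 57387
yaw deg -2.557963765775533
0 4033 x' [0.44715255 0.64446468] y' [-0.01014687  0.23857994]
1 2598 x' [0.44305887 0.64212284] y' [-0.00560153  0.23945829]
2 50195 x' [0.45663788 0.64308982] y' [-0.0089694   0.16802405]
rect ((0.018300935626029968, 0.047371409833431244), (0.2519861161708832, 0.22369356453418732), 89.87418365478516)
hinge x' 0.6453358708502119 c [0.56286428 0.04240949 0.11657967]
```

Request:
drive_tool([
  [0, [4.8, -3.6, 0], [0, 0, -0.18]],
  [0, [9.6, -7.3, 0], [0, 0, -0.36]],
  [0, [14.4, -11, 0], [0, 0, -0.54]],
  [0, [19.2, -14.6, 0], [0, 0, -0.72]],
  [0, [19.2, -14.6, 0], [0, 0, -0.9]],
])

```text
time_s: 1.68
tcp_pos: [0.4762, 0.1966, 0.249]
tool_rot: [179.9, -0.0, 142.4]
wrist_force: [1.6, -1.1, 0.4]
opening: 0.0001
finger_force: 0.0
```

Request:
drive_tool([
  [0, [0, 0, 0], [0, 0, -0.18]],
  [0, [0, 0, 0], [0, 0, -0.36]],
  [0, [0, 0, 0], [0, 0, -0.54]],
  [0, [0, 0, 0], [0, 0, -0.63]],
  [0, [0, 0, 0], [0, 0, -0.63]],
])

```text
time_s: 2.3
tcp_pos: [0.479, 0.192, 0.2484]
tool_rot: [180.0, 0.0, 177.6]
wrist_force: [-0.1, 0.2, -0.4]
opening: 0.0002
finger_force: 0.0
```

```bash
python3 - <<'E'
from h import *
s=state();print(s["time_s"],s["joints"].round(1),s["tcp_pos"],s["tool_rot"],s["wrist_force"],s["opening"])
a=snapshot("scene");b=snapshot("side");c=snapshot("wrist")
cv2.imwrite("pics/b.png",cv2.resize(np.vstack([np.hstack([a["image"][100:310,100:380],b["image"][100:310,180:460]]),np.hstack([cv2.resize(c["image"],(280,210)),c["image"][:210,:280]])])[:,:,::-1],(800,600)))
E
```

```text
2.3 [ -9.    6.4 -19.2  99.2   2.2  74.8  59. ] [0.479035   0.19199252 0.24839996] [1.79995591e+02 1.21396425e-02 1.77621323e+02] [-0.09767362  0.15289716 -0.37206402] 0.00021254245508865616
```

View pics/b.png

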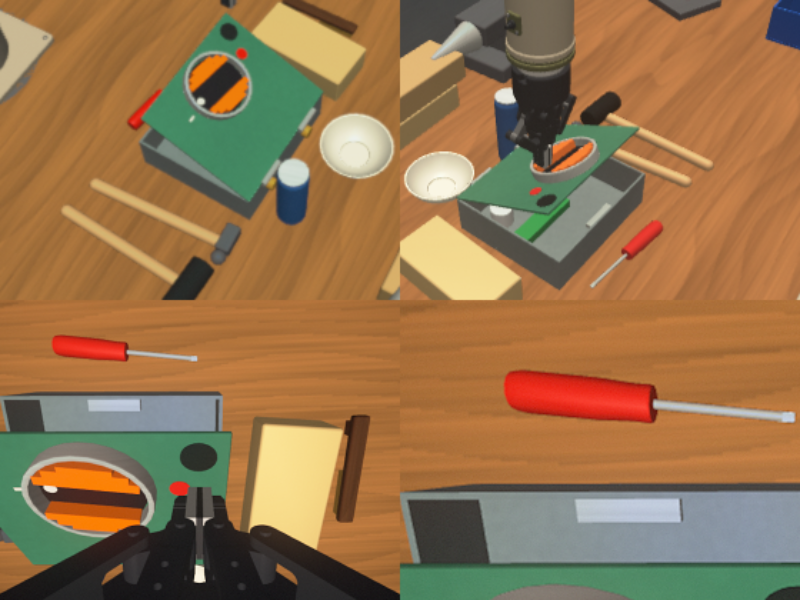

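```bash
cat > m.py <<'E'
from h import *
f=np.load("fit.npz");xb,yb=f["xb"],f["yb"]
def fr(P): return np.stack([P[:,:2]@xb-.6453,P[:,:2]@yb-.115,P[:,2]],1)
E
python3 - <<'E'
from m import *
p=snapshot("wrist"); hsv=cv2.cvtColor(p["image"],cv2.COLOR_RGB2HSV)
m=np.zeros((420,560),bool); m[195:240,240:310]=hsv[195:240,240:310,2]<70
P=fr(pts(p,m)); P=P[P[:,2]>.1]; print("pad",len(P),np.median(P,0),P.min(0),P.max(0))
print("expected",-.195*np.cos(.431)+.0021,.098,.158)
for n in("scene","wrist"):
  p=snapshot(n); o=hsvmask(p,(5,200,150),(18,255,255)); P=fr(pts(p,o)); th=.431
  P=P[(P[:,2]>.12)&(P[:,2]<.2)&(P[:,0]<-.07)&(P[:,0]>-.22)&(abs(P[:,1])<.06)]
  dx=P[:,0];dz=P[:,2]-.072; D=-(dx*np.cos(th)-dz*np.sin(th)); hh=dx*np.sin(th)+dz*np.cos(th)
  k=abs(hh-.023)<.004; u=-(D[k]-.155); v=P[k,1]  # u: box x rel axis, v: box y
  print(n,k.sum(),u.min(),u.max(),v.min(),v.max(),np.median(hh))
  # slot direction: angle maximising gap emptiness
  best=[]
  for a in np.arange(-.3,.6,.01):
    # cam a cw from +y: slot dir=(sin a, cos a)
    s=u*np.cos(a)-v*np.sin(a); best.append((np.mean(abs(s)<.019),a))
  best.sort(); print(best[:4])
E
```

```text
pad 1586 [-0.17894184  0.09775968  0.16067562] [-0.1923517   0.08188131  0.15257061] [-0.16364227  0.11300205  0.16804663]
expected -0.17506694276952403 0.098 0.158
scene 485 -0.048115059077334627 0.042984958900525755 -0.04713787213444545 0.045037610722936786 0.021412726892334227
[(np.float64(0.018556701030927835), np.float64(0.12000000000000038)), (np.float64(0.018556701030927835), np.float64(0.1300000000000004)), (np.float64(0.02268041237113402), np.float64(0.11000000000000038)), (np.float64(0.02268041237113402), np.float64(0.18000000000000044))]
wrist 6494 -0.050052315845915324 0.0438496989219877 -0.048538424096693386 0.04741243389645987 0.022592180112899
[(np.float64(0.1036341238065907), np.float64(0.23000000000000048)), (np.float64(0.10425007699414844), np.float64(0.2400000000000005)), (np.float64(0.10594394825993224), np.float64(0.2500000000000005)), (np.float64(0.10609793655682168), np.float64(0.22000000000000047))]
```

Request:
drive_tool([
  [0, [0.3, 0, 3], [0, 0, 0]],
  [0, [0.3, 0, 5], [0, 0, 0]],
  [0, [0.4, 0, 6], [0, 0, 0]],
  [0, [0.5, 0, 7], [0, 0, 0]],
  [0, [0.6, 0, 7.5], [0, 0, 0]],
])

```text
time_s: 3.22
tcp_pos: [0.4732, 0.1924, 0.1735]
tool_rot: [180.0, 0.0, 177.7]
wrist_force: [-0.7, -0.6, 2.3]
opening: -0.0003
finger_force: 1.3
```

Request:
drive_tool([
  [0, [0.4, 0, 1.2], [0, 0, 0]],
  [0, [0.7, 0, 2.4], [0, 0, 0]],
  [0, [1.0, 0, 3.6], [0, 0, 0]],
  [0, [1.3, 0, 4.8], [0, 0, 0]],
  [0, [1.5, 0, 6.0], [0, 0, 0]],
])

```text
time_s: 3.85
tcp_pos: [0.4581, 0.193, 0.1126]
tool_rot: [180.0, 0.0, 177.7]
wrist_force: [0.7, 0.9, 2.2]
opening: -0.0003
finger_force: 1.2
```

Request:
drive_tool([
  [0, [0.1, 0, 0.7], [0, 0, 0]],
  [0, [0.2, 0, 1.3], [0, 0, 0]],
  [0, [0.2, 0, 1.7], [0, 0, 0]],
  [0, [0.2, 0, 2.0], [0, 0, 0]],
  [0, [0.2, 0, 2.1], [0, 0, 0]],
])

```text
time_s: 4.47
tcp_pos: [0.4561, 0.193, 0.0938]
tool_rot: [-180.0, 0.0, 177.7]
wrist_force: [-11.2, -5.6, 29.6]
opening: 0.0002
finger_force: 15.1
```

Request:
drive_tool([
  [0.5, [0, 0, -5], [0, 0, 0]],
  [0.5, [-1, -1, -10], [0, 0, 0]],
  [0.5, [-5, -5, -13], [0, 0, 0]],
  [0.5, [-10.3, -9.8, -13], [0, 0, 0]],
  [0.5, [-10.3, -9.8, -13], [0, 0, 0]],
])

```text
time_s: 5.1
tcp_pos: [0.5568, 0.0863, 0.2219]
tool_rot: [-179.9, -0.0, 177.3]
wrist_force: [-0.9, 0.4, -1.2]
opening: 0.0429
finger_force: 0.0
```

```bash
python3 - <<'E'
from m import *
s=state();print(s["time_s"],s["joints"].round(1),s["tcp_pos"],s["tool_rot"],s["wrist_force"],s["opening"])
c=snapshot("wrist");b=snapshot("side");a=snapshot("scene")
cv2.imwrite("pics/c.png",cv2.resize(np.vstack([np.hstack([a["image"][100:310,100:380],b["image"][100:310,180:460]]),np.hstack([cv2.resize(c["image"],(280,210)),c["image"][:210,140:420]])])[:,:,::-1],(800,600)))
for p in(a,b,c):
  G=pts(p,hsvmask(p,(65,80,40),(90,255,255)));G=fr(G);G=G[(G[:,2]>.06)&(G[:,2]<.15)]
  print("green z",np.percentile(G[:,2],[5,50,95]).round(4),"x",np.percentile(G[:,0],[.5,99.5]).round(4),"y",np.percentile(G[:,1],[.5,99.5]).round(4),"slope",np.polyfit(G[:,0],G[:,2],1)[0])
  P=fr(pts(p,hsvmask(p,(5,200,150),(18,255,255))))
  P=P[abs(P[:,2]-.095)<.004];P=P[(abs(P[:,0]+.155)<.07)&(abs(P[:,1])<.07)]
  if len(P)<30: continue
  # fit centre and angle: two halves separated; symmetric circle
  (cx,cy),r=cv2.minEnclosingCircle(P[:,:2].astype(np.float32)); print("circle",cx,cy,r,len(P))
  best=[]
  for al in np.arange(-.2,.6,.01):
    t=(P[:,0])*np.cos(al)-P[:,1]*np.sin(al)
    t=np.sort(t); k=(t>t[0]+.025)&(t<t[-1]-.025); i=np.nonzero(k)[0]; g=np.diff(t[i]); j=g.argmax(); best.append((-g[j],al,(t[i][j]+t[i][j+1])/2))
  best.sort(); print(best[:4])
E
```

```text
5.1 [ -1.8  12.9 -13.5  94.8   3.2  72.7  71.4] [0.55683831 0.08634512 0.22186925] [-1.79915613e+02 -5.97197177e-03  1.77313550e+02] [-0.86832509  0.43849929 -1.19445699] 0.04286893031391404
green z [0.0731 0.0766 0.0801] x [-0.2183 -0.0028] y [-0.1244  0.1228] slope -0.0003229877269553885
circle -0.15628723800182343 0.00020032447355333716 0.050549767911434174 438
[(np.float64(-0.037837576329610795), np.float64(0.1400000000000003), np.float64(-0.15461438150352447)), (np.float64(-0.0377877415163472), np.float64(0.13000000000000028), np.float64(-0.15474888048222402)), (np.float64(-0.037682402505368834), np.float64(0.12000000000000027), np.float64(-0.1548420419743059)), (np.float64(-0.03757329528554182), np.float64(0.11000000000000026), np.float64(-0.15491971939122498))]
green z [0.0769 0.0795 0.0819] x [-0.2217 -0.006 ] y [-0.1208  0.1243] slope 0.0015460633180677764
circle -0.15756884217262268 -2.1664565792889334e-05 0.04878777265548706 46Traceback (most recent call last):
  File "<stdin>", line 16, in <module>
ValueError: attempt to get argmax of an empty sequence
```

View pics/c.png

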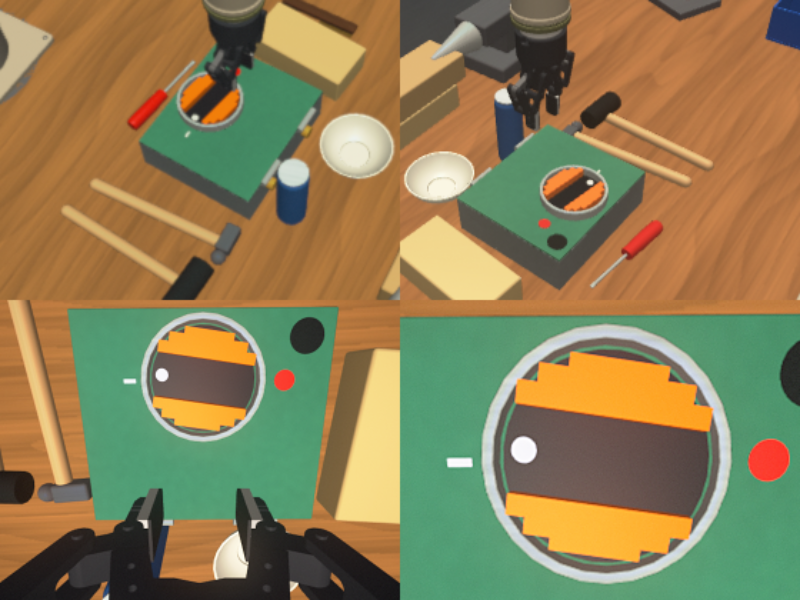

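Request:
drive_tool([
  [0.5, [3.2, 0, 0], [0, 0, 0.07]],
  [0.5, [6.1, 0, 1], [0, 0, 0.13]],
  [0.5, [6.1, 0, 5], [0, 0, 0.13]],
  [0.5, [6.1, 0, 7], [0, 0, 0.13]],
  [0.5, [6.1, 0, 7], [0, 0, 0.13]],
])

```text
time_s: 5.88
tcp_pos: [0.4921, 0.0946, 0.1511]
tool_rot: [-180.0, -0.2, 170.4]
wrist_force: [-0.6, -0.4, 0.3]
opening: 0.0428
finger_force: 0.0
```

```bash
python3 - <<'E'
from m import *
s=state();P=s["tcp_pos"];print(s["time_s"],P,s["tool_rot"],s["wrist_force"],P[:2]@xb,P[:2]@yb)
c=snapshot("wrist");b=snapshot("side");save(c,"d0.png")
for p in (c,):
  Q=fr(pts(p,hsvmask(p,(5,180,120),(20,255,255))));print(len(Q),np.median(Q,0));Q=Q[abs(Q[:,2]-.095)<.006];print(len(Q), Q.min(0),Q.max(0)) if len(Q) else 0
cv2.imwrite("pics/d.png",cv2.resize(np.hstack([c["image"],cv2.resize(b["image"][130:290,240:460],(560,420))])[:,:,::-1],(800,300)))
E
```

```text
5.875 [0.49208809 0.09457071 0.15108735] [-1.79953604e+02 -1.71080881e-01  1.70362183e+02] [-0.60918591 -0.36487826  0.31621716] 0.4873770647526764 0.1164384006931852
11836 [-0.1799225   0.00191808  0.09585605]
10517 [-0.20422143 -0.04551115  0.08900223] [-0.11158267  0.04723612  0.09872381]
```

View pics/d.png

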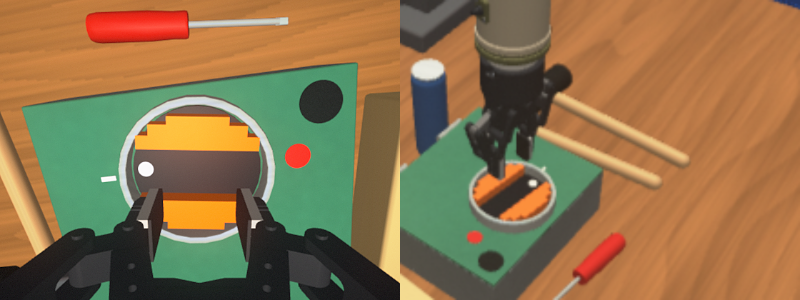

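Request:
drive_tool([
  [0.5, [0, -0.1, 2.5], [0, 0, 0]],
  [0.5, [0, -0.1, 4.2], [0, 0, 0]],
  [0.5, [0, -0.1, 4.8], [0, 0, 0]],
  [0.5, [0, -0.1, 5.2], [0, 0, 0]],
  [0.5, [0, -0.1, 5.3], [0, 0, 0]],
])

```text
time_s: 6.6
tcp_pos: [0.4941, 0.0925, 0.0996]
tool_rot: [180.0, 0.0, 170.2]
wrist_force: [0.5, 0.1, 1.4]
opening: 0.0426
finger_force: 0.0
```

Request:
drive_tool([
  [0.5, [0, 0, 0.1], [0, 0, 0]],
  [0.5, [0, 0, 0.2], [0, 0, 0]],
  [0.5, [0, 0, 0.2], [0, 0, 0]],
])

```text
time_s: 6.98
tcp_pos: [0.4939, 0.0923, 0.0974]
tool_rot: [180.0, 0.0, 170.2]
wrist_force: [0.6, 0.5, -0.6]
opening: 0.0431
finger_force: 0.0
```

Request:
drive_tool([
  [0.5, [0, 0, 0], [0, 0, 0.16]],
  [0.5, [0, 0, 0], [0, 0, 0.32]],
  [0.5, [0, 0, 0], [0, 0, 0.48]],
  [0.5, [0, 0, 0], [0, 0, 0.6]],
  [0.5, [0, 0, 0], [0, 0, 0.7]],
])

```text
time_s: 7.6
tcp_pos: [0.4933, 0.0929, 0.0973]
tool_rot: [-180.0, -0.1, 129.9]
wrist_force: [-3.7, 1.4, 2.2]
opening: 0.0427
finger_force: 1.8
```

Request:
drive_tool([
  [0.5, [0, 0, 0], [0, 0, 0.14]],
  [0.5, [0, 0, 0], [0, 0, 0.28]],
  [0.5, [0, 0, 0], [0, 0, 0.42]],
  [0.5, [0, 0, 0], [0, 0, 0.56]],
  [0.5, [0, 0, 0], [0, 0, 0.7]],
])

```text
time_s: 8.22
tcp_pos: [0.4936, 0.0933, 0.0974]
tool_rot: [-180.0, -0.1, 89.8]
wrist_force: [-1.2, 2.7, 0.3]
opening: 0.0428
finger_force: 1.7
```

```bash
python3 - <<'E'
from m import *
s=state();P=s["tcp_pos"];print(s["time_s"],s["joints"].round(1),P,s["tool_rot"],s["wrist_force"],s["ft_torque"],P[:2]@xb,P[:2]@yb)
E
```

```text
8.225 [-11.1  12.2  -5.2 111.6   1.3  56.2 -17.2] [0.49359431 0.09327686 0.09740341] [-1.79989396e+02 -5.21178944e-02  8.97922858e+01] [-1.19034471  2.70993622  0.28784073] [0.4667782  0.21442742 0.07201162] 0.4889395312463026 0.11521306331539878
```

Request:
drive_tool([
  [0.5, [0, 0, 0], [0, 0, 0.1]],
  [0.5, [0, 0, 0], [0, 0, 0.18]],
  [0.5, [0, 0, 0], [0, 0, 0.24]],
  [0.5, [0, 0, 0], [0, 0, 0.28]],
  [0.5, [0, 0, 0], [0, 0, 0.32]],
])

```text
time_s: 8.85
tcp_pos: [0.4937, 0.0927, 0.0974]
tool_rot: [-180.0, -0.0, 71.6]
wrist_force: [-0.6, 1.1, -0.3]
opening: 0.0427
finger_force: 1.6
```

```bash
python3 - <<'E'
from m import *
s=state();P=s["tcp_pos"];print(s["time_s"],P,s["tool_rot"],s["wrist_force"],s["ft_torque"],P[:2]@xb,P[:2]@yb)
E
```

```text
8.85 [0.49372464 0.09266021 0.09739079] [-1.79991493e+02 -1.15281726e-02  7.16179186e+01] [-0.64535837  1.06400846 -0.25444813] [0.10077647 0.21697512 0.09867526] 0.4890972535168183 0.11460283991194856
```

Torque is still friction-level; keep turning until it rises.

Request:
drive_tool([
  [0.5, [0, 0, 0], [0, 0, 0.04]],
  [0.5, [0, 0, 0], [0, 0, 0.08]],
  [0.5, [0, 0, 0], [0, 0, 0.1]],
  [0.5, [0, 0, 0], [0, 0, 0.1]],
])

```text
time_s: 9.35
tcp_pos: [0.4938, 0.0925, 0.0974]
tool_rot: [180.0, -0.0, 66.0]
wrist_force: [-1.4, 0.1, 1.2]
opening: 0.0422
finger_force: 5.5
```

```bash
python3 - <<'E'
from m import *
s=state();P=s["tcp_pos"];print(s["time_s"],P,s["tool_rot"],s["wrist_force"],s["ft_torque"],s["finger_force"])
E
```

```text
9.35 [0.49379337 0.09245939 0.09740248] [ 1.79997003e+02 -6.67173469e-05  6.59885361e+01] [-1.40395113  0.08167381  1.21507383] [0.05008088 0.26317516 0.37488394] 5.469709789613262
```

Request:
drive_tool([
  [0.5, [0, 0, 0], [0, 0, -0.12]],
  [0.5, [0, 0, 0], [0, 0, -0.24]],
  [0.5, [0, 0, -4], [0, 0, -0.24]],
  [0.5, [0, 0, -9], [0, 0, -0.24]],
  [0.5, [0, 0, -14], [0, 0, -0.24]],
])

```text
time_s: 9.98
tcp_pos: [0.4937, 0.0922, 0.2389]
tool_rot: [180.0, -0.0, 79.7]
wrist_force: [0.7, 1.1, -0.9]
opening: 0.043
finger_force: 0.0
```

Request:
drive_tool([
  [0.5, [0, 3, 0], [0, 0, 0]],
  [0.5, [0, 7, 0], [0, 0, 0]],
  [0.5, [0, 10, 0], [0, 0, 0]],
  [0.5, [0, 10, 0], [0, 0, 0]],
  [0.5, [0, 10, 0], [0, 0, 0]],
])

```text
time_s: 10.6
tcp_pos: [0.5918, 0.0746, 0.2371]
tool_rot: [-180.0, -0.0, 79.7]
wrist_force: [-0.5, 0.5, -0.1]
opening: 0.043
finger_force: 0.0
```

```bash
python3 - <<'E'
from m import *
s=state();print(s["time_s"],s["tcp_pos"],s["tool_rot"],s["wrist_force"])
a=snapshot("scene");b=snapshot("side");c=snapshot("wrist")
cv2.imwrite("pics/e.png",cv2.resize(np.vstack([np.hstack([a["image"][100:310,100:380],b["image"][100:310,180:460]]),np.hstack([cv2.resize(c["image"],(280,210)),c["image"][:210,:280]])])[:,:,::-1],(800,600)))
for p in(a,b,c):
  G=fr(pts(p,hsvmask(p,(65,80,40),(90,255,255))));G=G[(G[:,2]>.06)&(G[:,2]<.15)];print("green",np.median(G[:,2]),np.polyfit(G[:,0],G[:,2],1)[0])
  # dot
  h=pts(p,hsvmask(p,(0,0,190),(180,50,255)));h=fr(h);k=(abs(h[:,2]-.082)<.008)&(np.hypot(h[:,0]+.157,h[:,1])<.048);Q=np.median(h[k],0) if k.any() else None
  if Q is not None: print(k.sum(),Q,"cam",np.arctan2(-(Q[0]+.157),-Q[1]))
E
```

```text
10.6 [0.59180509 0.07458867 0.2371291 ] [-1.79971185e+02 -1.05431868e-03  7.97070697e+01] [-0.50960471  0.509133   -0.06610481]
green 0.07653758437990589 0.00025805122030751114
12 [-1.96736727e-01  9.41741608e-06  8.09210524e-02] cam 1.5710333220549617
green 0.07947882601988164 0.0020730681248749524
11 [-0.19779532 -0.00038402  0.08454494] cam 1.5613832066178888
green 0.07800935210449947 0.0005013888251501055
175 [-0.19754261 -0.0004439   0.08254806] cam 1.5598478768774684
```

View pics/e.png

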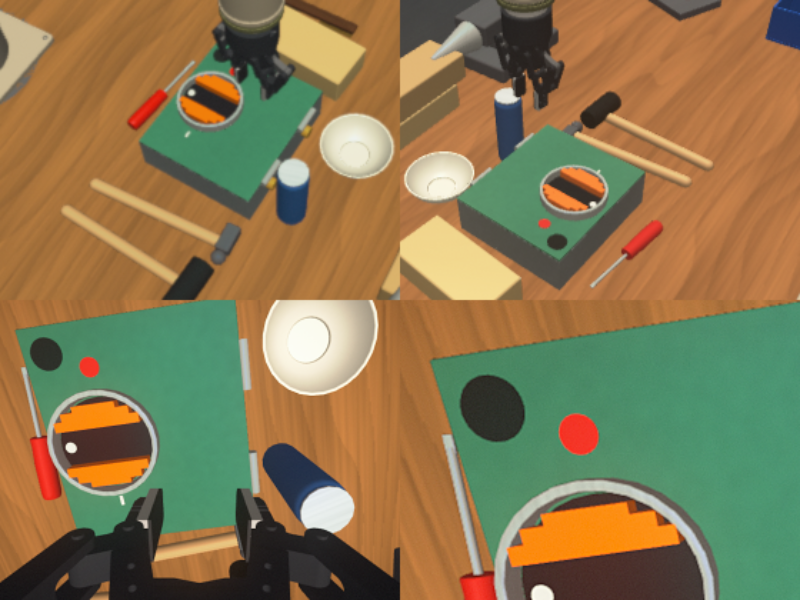

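Cover flat at 77 mm, the slot lies along the box's x with the dot at -x (cam about 1.56), bystanders unmoved, gripper clear.

```bash
python3 -c "from plant import *; print(finish_job())"
```

```text
the job is handed in; nothing more can be done
None
```

The cover was pushed fully shut, then the cam fastener was turned clockwise to its stop (about 1.56 rad, locked). The arm is clear, the other things look unmoved, and the job was handed in after about 11 s of robot time.

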